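# Show the milk bottle to the code reader

## Task

Wake the code reader by pulling its sprung yellow knob straight up to its stop, keep it there for about a second, then let it go back down. Then take the green-capped milk bottle from its tray, lift it over the metal guard plate without touching the plate, and finish holding it upright and still between one and two centimetres above the dark reading window, centred, its long sides parallel to the window's, never letting the bottle touch the reader. The job ends while the gripper is still holding the bottle there; leave all the other things standing where they are.

Things in the scene. Friction and masses are not known exactly. Their poses are not given: they have to be found in the camera images.
- bottle: Loose flat-sided cream milk bottle with GREEN round cap, in any of the three places in the white tray beside two white-capped ones. 0.11 to 0.21 kg. Body 40 (its x) x 60 (its y) mm, 72 mm tall; cap 38 mm wide, top at 98 mm. Origin: centre of underside, z up. Grip from above across the 40 mm, pads on the large flat faces, e.g. 58 mm above the underside.
- bottle_b: Bystander: same bottle with a white cap, in the same tray. Origin: centre of underside.
- bottle_c: Bystander: same bottle with a white cap, in the same tray. Origin: centre of underside.
- tray: Fixed white open tray, 170 (x) x 310 (y) mm, walls 30 mm tall, 4 mm thick, floor 4 mm. The three bottles stand in a row along its y, about 92 mm apart, turned up to 0.12 rad from the tray. Origin: centre of underside.
- guard: Fixed upright metal splash plate standing between tray and reader: 360 mm long (its x), 6 mm thick (its y), top edge 100 mm above the table; two feet 30 x 44 mm, 6 mm high. Origin: centre of underside, on the table.
- reader: Fixed grey code reader, a flat box 130 (x) x 220 (y) mm, flat top 50 mm above the table, on its top the window (towards its -y end) and the yellow knob (at its +y end, 117 mm from the window centre). Origin: centre of underside.
- window (a point): Centre of the reader's dark rectangular window with white surround, level with the flat top (50 mm above the table), facing up; dark glass 40 (x) x 60 (y) mm, the same shape as the bottle's underside. Axes as the reader's: the bottle's y must lie along the window's y, either way round.
- wake_knob (a joint): Height of the knob: 0 = down at rest, 0.020 m = up at its stop. Slides straight up against a spring: about 2 N at rest, 7 N at the stop; goes back down by itself when let go.
- knob_grip (a point): Middle of the yellow round knob head, 28 mm diameter, 24 mm tall, 30 mm above the reader's top when at rest; moves with the knob. Its stem below is 12 mm thick, 18 mm long.
- tin: Bystander: blue tin with steel lid, 90 mm across, 125 mm tall, loose. Origin: centre of underside.
- carton: Bystander: white and teal carton 100 x 140 x 70 mm tall, loose, to the left of the tray. Origin: centre of underside.
- pen: Bystander: black pen 125 mm long, 10 mm thick, lying on the table to the right of the reader. Origin: centre of underside.

How it is judged:
By the outcome, as a careful person would: the job done as asked, in the order asked, and still so for the second after the job is handed in, while the arm keeps its last pose, push and grip.
It also fails if it takes over 58 s, if anything falls off the work surface, if the arm or the gripper's body presses on something with over 40 N, if the wrist force passes 120 N, or if a joint passes its speed limit or range.

## Robot

A 7-joint arm with a two-finger parallel gripper is mounted at the origin on the work surface. World frame = base frame: x ahead of the robot, y to its left, z up, the work surface at z = 0. Lengths are in m, angles in degrees, forces in N, time in s.
With the tool pointing down it reaches from about 0.425 to 0.95 m from the base axis. Payload 16.7 kg.
Tool frame: the origin (TCP) lies on the centre line of the jaws, within the pads' length; the fingertips stand 8 mm ahead of it and the grasp point (between the pads) lies 11 mm behind it; z points along the fingers, y is the direction in which the jaws open and shut (so a half turn about z gives the same grasp; the last joint's range is limited). The gripper opens to 94 mm and grips with 3 to 60 N. Pads are 16 mm wide; open, the fingers measure 119 mm over their backs; the gripper's body (75 mm by 177 mm) begins 78 mm behind the grasp point.
Start: joints at [55.204, 24.414, 4.234, 92.017, -1.954, 63.644, -3.845], TCP at [0.298, -0.605, 0.213] pointing down, gripper open.
Joint ranges: [-163.25, 163.25], [-28.42, 122.38], [-70.27, 78.77], [12.13, 141.07], [-58.53, 238.53], [9.26, 117.41], [-156.51, 156.51]. Speed limits (degrees/s): [108.29, 108.29, 136.94, 136.94, 172.46, 172.46, 172.46].

## Interface

Orientations are given as a 3x3 rotation matrix whose columns are the frame's x, y, z axes.
In Python, from cell import bot, grab_frame gives the robot as it stands. Calls block until the motion is done:
- bot.move_pose(position, orientation): joint-space move of the TCP to a pose.
- bot.move_straight(position, rotation=None, rate=0.15, max_force=None): straight line of the TCP; rotation=None keeps the orientation; rate is the mean speed in m/s. With max_force (N) it stops when the force on the tool has changed by that much, and returns True; else False.
- bot.set_joints(angles): joint-space move.
- bot.move_gripper(opening): finger opening in m; the grip force is fixed at half the most; returns when the fingers have stopped.
- bot.sleep(seconds).
- bot.ik(position, orientation): joint angles nearest the present ones, or None.
- bot.observe(): the state.
- grab_frame(name): name is "scene" or "top" or "wrist"; returns a dict with "frame" (400x640x3 uint8, blue, green, red), "z_map" (400x640 float32, m along the optical axis (not along the pixel's ray), 0 where there is no reading), "intrinsics" (3x3 intrinsics, pixels), "R" (3x3) and "t" (3): a world point X has camera coordinates R X + t; the wrist camera has in their place "tool_from_camera" (4x4, takes a point from camera to tool coordinates, whose origin is the TCP and whose axes are the flange's). Camera axes: x right, y down, z forward; pixel columns grow to the right and rows downward; lengths in m; the calibration is good to about 2 mm. A picture is of the moment at which its call begins: read the wrist's pose just before it.
A pose or a line that the arm cannot do raises bot.Unreachable and nothing moves.
- bot.close_job(): hands the job in, once; it reports no verdict.
The state is a dict: "time_s": time; "joints": joint angles; "qvel": joint speeds; "effort": joint torques, N m; "tool_pos": TCP position; "tool_rot": TCP orientation; "ft_force": force on the tool from outside, world axes, zero at the start; "torque": the same for the moment, N m; "width": finger opening in m.
Only numpy, scipy, OpenCV 4.12 (cv2) and the standard library are available. Lean on these libraries where they do the work, as an engineer would, in place of code of your own. Each camera call takes 0.05 s, during which the arm holds its last target. There are 200 camera calls.

## Working session

There is one attempt and no reset: what is moved stays moved. The work goes in short steps, each a Python script; the robot and the scene stay as the last script left them, time stands still between calls to the robot, and variables do not carry over. Pictures are saved under pics/ and viewed, about 8 in all and at most 12, crops included, and the job is handed in when it is done.

```bash
mkdir -p pics; ls
cat > h.py <<'E'
import numpy as np, cv2
from cell import bot, grab_frame
def world(f,u,v,z=None):
    """pixel -> world, from depth map, or on plane z"""
    K,R,t=map(np.array,(f["intrinsics"],f["R"],f["t"]))
    d=np.linalg.inv(K)@[u,v,1]
    if z is None:
        zz=f["z_map"][int(round(v)),int(round(u))]; return R.T@(d*zz-t)
    c=-R.T@t; w=R.T@d; return c+w*(z-c[2])/w[2]
E
python3 - <<'E'
from h import *
import pickle
for n in("top","scene"):
    f=grab_frame(n); cv2.imwrite(f"pics/{n}1.png",f["frame"]); pickle.dump(f,open(n+".pkl","wb"))
    print(n,f["intrinsics"],-np.array(f["R"]).T@f["t"])
s=bot.observe(); print(s["time_s"],s["tool_pos"],s["tool_rot"],s["width"],s["ft_force"])
E
```

```text
pics
top [[453.8469816    0.         308.99536223]
 [  0.         453.8469816  197.95669423]
 [  0.           0.           1.        ]] [0.45090161 0.04152442 1.75254211]
scene [[489.17335022   0.         314.19646161]
 [  0.         489.17335022 201.91377872]
 [  0.           0.           1.        ]] [ 1.45819468 -0.88264846  0.89662031]
0.1 [ 0.29816879 -0.60516946  0.21286716] [[ 8.97042544e-01  4.41943854e-01 -5.52301888e-04]
 [ 4.41944195e-01 -8.97042000e-01  9.88924036e-04]
 [-5.83890913e-05 -1.13119355e-03 -9.99999358e-01]] 0.09404101675227722 [ 1.10413573 -0.37005632  0.23797246]
```

View pics/top1.png

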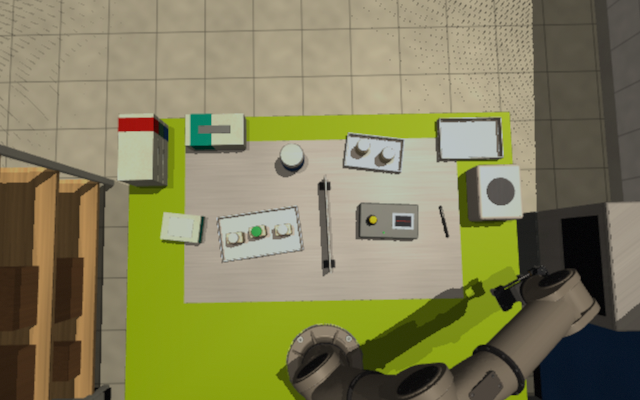

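View pics/scene1.png

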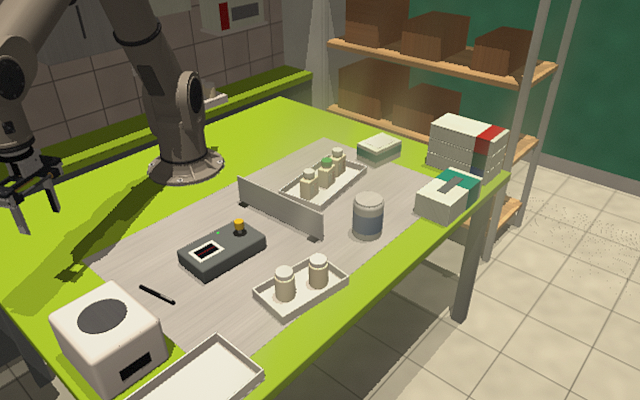

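Top view: green cap at (257,231), the middle bottle. The guard runs from (324,185) to (328,265), the knob is at (372,219), the window at (402,221), and the pen at (444,221). The scene view shows the same layout. Next I compute rough positions.

Run:
```python
from h import *
import pickle
np.set_printoptions(precision=4,suppress=True)
f=pickle.load(open("top.pkl","rb"))
for n,u,v,z in [("cap",257,231,.102),("capL",235,239,.102),("capR",281,230,.102),("g1",324,181,.1),("g2",327,268,.1),("knob",372,219,.092),("win",402.5,221,.05),("pen",444,221,.01),("tin",291,157,.125)]:
    print(n,world(f,u,v),world(f,u,v,z))
w=grab_frame("wrist"); print(w["tool_from_camera"],w["intrinsics"])
s=bot.observe(); p=world(f,387,220,.05); 
for q in [(p[0],p[1],.3),(*world(f,257,231,.1)[:2],.3)]:
    for a in (0,90,180,270):
        c,sn=np.cos(np.radians(a)),np.sin(np.radians(a))
        j=bot.ik(q,np.array([[c,sn,0],[sn,-c,0],[0,0,-1]])); print(a,j)
```

```text
cap [0.4944 0.235  0.1032] [0.4944 0.2352 0.102 ]
capL [0.467  0.3139 0.1095] [0.4671 0.3152 0.102 ]
capR [0.4963 0.1479 0.1033] [0.4963 0.148  0.102 ]
g1 [ 0.6729 -0.0122  0.0989] [ 0.6727 -0.0122  0.1   ]
g2 [ 0.3502 -0.0196 -0.0098] [ 0.3565 -0.0158  0.1   ]
knob [ 0.5301 -0.1847  0.0926] [ 0.5302 -0.1848  0.092 ]
win [ 0.5223 -0.3042  0.0515] [ 0.5224 -0.3045  0.05  ]
pen [ 0.5205 -0.4688  0.0195] [ 0.5209 -0.4716  0.01  ]
tin [0.7593 0.1065 0.1274] [0.7598 0.1065 0.125 ]
[[ 0.0004 -0.9623 -0.272   0.0799]
 [ 1.      0.0005 -0.      0.0006]
 [ 0.0001 -0.272   0.9623 -0.1713]
 [ 0.      0.      0.      1.    ]] [[313.9912   0.     322.0622]
 [  0.     313.9912 195.1497]
 [  0.       0.       1.    ]]
0 [ 20.4389  12.0215  -2.0331  97.9684   0.4505  70.0181 -71.7036]
90 [ 32.4934  12.8297 -16.3855  97.2454   3.811   70.4697  15.2201]
180 [ 44.5333  14.4152 -31.0836  96.5446   7.8031  71.204  101.7258]
270 [ -33.5317   23.4448   70.2725  100.6343  -23.1267   72.4645 -137.5478]
0 [  10.4153   13.9923  -49.9792   99.9078   11.2711   71.3294 -132.3625]
90 [ 13.7159  15.0601 -54.3352  99.7595  12.8422  71.7604 -43.7469]
180 [ 14.4195  15.3162 -55.2878  99.7288  13.2077  71.8661  45.9299]
270 [ 17.0399  16.3786 -58.928   99.6173  14.685   72.3153 134.6194]
```

```bash
cat >> h.py <<'E'
import pickle
np.set_printoptions(precision=4,suppress=True)
def rot(deg):
    "tool down, tool x at deg from world x"
    c,s=np.cos(np.radians(deg)),np.sin(np.radians(deg)); return np.array([[c,s,0],[s,-c,0],[0,0,-1.]])
def snap(name):
    "wrist picture with world extrinsics; saved as png and pickle"
    s=bot.observe(); f=dict(grab_frame("wrist")); T=np.array(f["tool_from_camera"])
    Rw=s["tool_rot"]@T[:3,:3]; c=s["tool_pos"]+s["tool_rot"]@T[:3,3]
    f["R"]=Rw.T; f["t"]=-Rw.T@c
    cv2.imwrite(f"pics/{name}.png",f["frame"]); pickle.dump(f,open(name+".pkl","wb")); return f
def load(n): return pickle.load(open(n+".pkl","rb"))
def tri(fs,uvs):
    "least squares meeting point of rays, and the gap"
    A=np.zeros((3,3));b=np.zeros(3);L=[]
    for f,(u,v) in zip(fs,uvs):
        c=-f["R"].T@f["t"]; d=f["R"].T@np.linalg.inv(f["intrinsics"])@[u,v,1]; d/=np.linalg.norm(d)
        P=np.eye(3)-np.outer(d,d); A+=P;b+=P@c;L.append((P,c))
    X=np.linalg.solve(A,b); return X,[np.linalg.norm(P@(X-c)) for P,c in L]
E
python3 - <<'E'
from h import *
s=bot.observe(); p=s["tool_pos"]
bot.move_straight([p[0],p[1],.28],rate=.3)
bot.move_pose([.485,-.245,.25],rot(90)); a=snap("r1")
bot.move_straight([.575,-.245,.25],rate=.25); b=snap("r2")
cv2.imwrite("pics/r12.png",np.vstack([x["frame"][60:330,120:520] for x in(a,b)]))
print(bot.observe()["time_s"],bot.observe()["joints"],bot.observe()["ft_force"])
E
```

```text
2.6417 [ 30.7365  19.0805 -17.1924  95.4346   6.0544  66.447   11.9356] [ 0.7588 -0.4604 -0.8806]
```

View pics/r12.png

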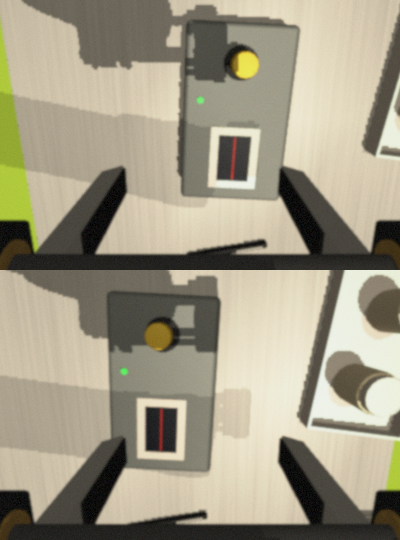

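Both views show the reader with the knob near crop (245,63) in r1 and (160,335) in r2. The window is near (234,157) and (161,429). The pen lies at the bottom and the small tray to the right. Next is an enlarged mosaic to read corners.

Run:
```python
from h import *
a,b=load("r1"),load("r2")
# crops 80x60, x5 => 400x300 each
o={"w1":(a,314,183),"w2":(b,241,185),"k1":(a,325,93),"k2":(b,240,97)}
o={k:(f,u,v) for k,(f,u,v) in o.items()}
def cr(f,u,v): return cv2.resize(f["frame"][v:v+75,u:u+100],None,fx=4,fy=4,interpolation=cv2.INTER_CUBIC)
m=[cr(*o[k]) for k in("w1","w2","k1","k2")]
cv2.imwrite("pics/mos.png",np.vstack([np.hstack(m[:2]),np.hstack(m[2:])]))
```

```text
(no output)
```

View pics/mos.png

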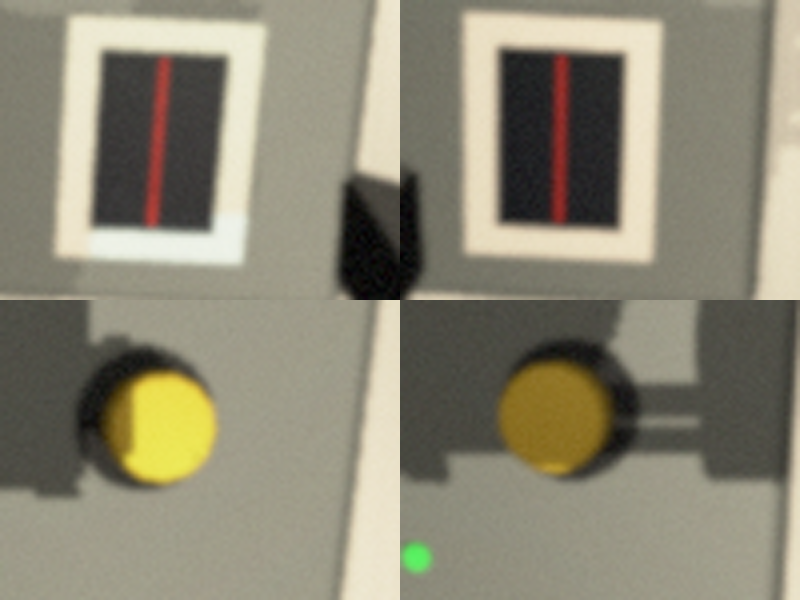

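Run:
```python
from h import *
a,b=load("r1"),load("r2")
px=lambda o,c:(o[0]+(c[0]+.5)/4-.5,o[1]+(c[1]+.5)/4-.5)
W1=[(68,16),(266,24),(243,265),(54,257),(104,51),(229,55),(212,231),(92,227)]
W2=[(62,12),(263,20),(254,263),(63,255),(100,48),(225,53),(220,229),(100,224)]
P=[]
for c1,c2 in zip(W1,W2):
    X,g=tri((a,b),(px((314,183),c1),px((241,185),c2))); P.append(X); print(X,g)
P=np.array(P)
for Q in(P[:4],P[4:]):
    d=Q[0]+Q[1]-Q[2]-Q[3]; print("centre",Q.mean(0),"yaw of y axis",np.degrees(np.arctan2(d[1],d[0])),"size",np.linalg.norm(d)/2,np.linalg.norm(Q[1]+Q[2]-Q[0]-Q[3])/2)
# single-view results on z=.05
for f,o,W in((a,(314,183),W1),(b,(241,185),W2)):
    Q=np.array([world(f,*px(o,c),.05) for c in W]); d=Q[0]+Q[1]-Q[2]-Q[3]+Q[4]+Q[5]-Q[6]-Q[7]; print(Q.mean(0),np.degrees(np.arctan2(d[1],d[0])), "depth",[world(f,*px(o,c))[2] for c in ((30,100),(80,140),(270,270))])
k1,k2=px((325,93),(161.5,127)),px((240,97),(154,117))
X,g=tri((a,b),(k1,k2)); print("knob top",X,g, world(a,*k1),world(b,*k2))
c=P.mean(0); print("win->knob",X-c,np.linalg.norm((X-c)[:2]),np.degrees(np.arctan2(*(X-c)[[1,0]])))
```

```text
[ 0.4958 -0.2613  0.0517] [np.float64(0.00010279940801022016), np.float64(0.00010279940801024312)]
[ 0.5565 -0.2646  0.0488] [np.float64(0.00017480578485586608), np.float64(0.00017480578485577989)]
[ 0.5526 -0.3447  0.0507] [np.float64(0.00013868292591592165), np.float64(0.00013868292591587934)]
[ 0.4917 -0.341   0.0524] [np.float64(0.00021088290790005686), np.float64(0.00021088290790001286)]
[ 0.5068 -0.2724  0.0521] [np.float64(3.5023661247028616e-05), np.float64(3.5023661247049676e-05)]
[ 0.545  -0.2737  0.0526] [np.float64(0.00013935761161981976), np.float64(0.00013935761161971673)]
[ 0.542  -0.3323  0.0517] [np.float64(0.00014950021065592912), np.float64(0.0001495002106559846)]
[ 0.5038 -0.331   0.0512] [np.float64(4.0493684447527037e-05), np.float64(4.0493684447377844e-05)]
centre [ 0.5241 -0.3029  0.0509] yaw of y axis 87.11728050308443 size 0.08000793551559855 0.0609919670623245
centre [ 0.5244 -0.3023  0.0519] yaw of y axis 87.06799150779548 size 0.05870524727315115 0.03823532233720005
[ 0.5244 -0.3031  0.05  ] 87.12113487945642 depth [np.float64(0.049146492858716744), np.float64(0.049510176218556336), np.float64(0.051599954776614596)]
[ 0.524  -0.3032  0.05  ] 87.09987062176506 depth [np.float64(0.05006351508206104), np.float64(0.050560897276303925), np.float64(0.04990076404667816)]
knob top [ 0.5302 -0.1858  0.0874] [np.float64(7.104303810375234e-05), np.float64(7.104303810367931e-05)] [ 0.5296 -0.1855  0.092 ] [ 0.5308 -0.1856  0.0916]
win->knob [0.0059 0.1168 0.036 ] 0.11698197350633899 87.10256568227348
```

Run:
```python
from h import *
R=rot(87.1); k=[.5302,-.1857]
bot.move_pose([*k,.17],R)
bot.move_straight([*k,.069],rate=.1,max_force=8)
print("at",bot.observe()["tool_pos"],bot.observe()["ft_force"])
bot.move_gripper(0.0); s0=bot.observe(); print("grip",s0["width"],s0["ft_force"])
z=s0["tool_pos"][2]; hit=False
print("hit",bot.move_straight([*k,z+.017],rate=.03)); print(bot.observe()["ft_force"])
hit=bot.move_straight([*k,z+.024],rate=.015,max_force=8)
t=bot.observe(); print(hit,t["tool_pos"][2]-z,t["ft_force"],t["width"],t["time_s"]); 
bot.sleep(.6); f=snap("up"); g=grab_frame("scene"); pickle.dump(g,open("sc_up.pkl","wb")); bot.sleep(.6)
t=bot.observe(); print(t["tool_pos"][2]-z,t["ft_force"],t["width"],t["time_s"])
c=g["frame"][205:295,165:285]; c0=load("scene")["frame"][205:295,165:285]
cv2.imwrite("pics/up2.png",np.vstack([np.hstack([cv2.resize(x,None,fx=3,fy=3,interpolation=2) for x in(c0,c)]),cv2.copyMakeBorder(f["frame"][20:300,100:540],0,0,0,280,0)]))
```

```text
at [ 0.5306 -0.1858  0.0696] [-0.1956  0.3621 -0.6275]
grip 0.02740416084928328 [-4.99    0.5979  4.3783]
hit False
[-4.5918  0.2525 -6.4094]
True 0.01987538326798026 [ 5.6364 -0.605  -8.2175] 0.02751391158328909 6.4083
0.019403242725950426 [ 7.0029 -1.1369 -7.0321] 0.02748931346942735 7.7083
```

View pics/up2.png

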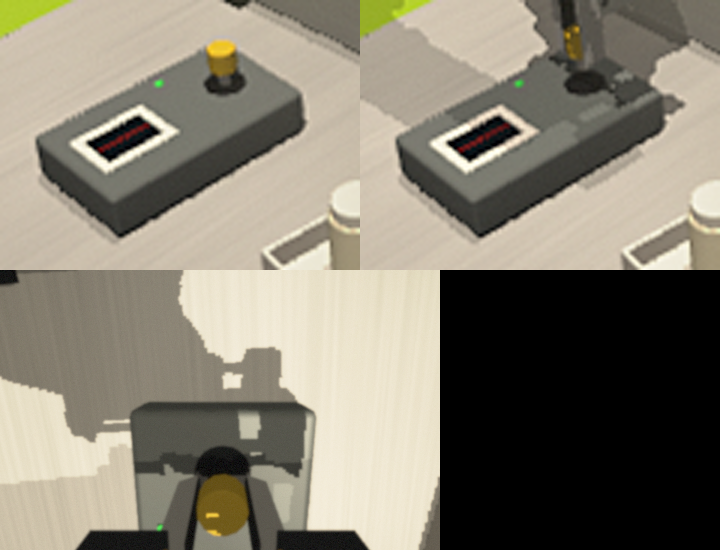

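The knob is up about 19.4 mm with Fz ≈ −7 N, and the limit may have tripped on a sideways transient. I pull a little further until the stop shows clearly in Fz, then hold again.

Run:
```python
from h import *
k=[.5302,-.1857]; z0=.0696
for dz in (.0200,.0205,.0210,.0215,.022,.0225,.023):
    bot.move_straight([*k,z0+dz],rate=.02); bot.sleep(.15); s=bot.observe()
    print(dz,s["tool_pos"],s["ft_force"],s["width"],s["time_s"])
    if s["ft_force"][2]<-13: break
bot.sleep(1.2); s=bot.observe(); print(s["tool_pos"],s["ft_force"],s["width"],s["time_s"])
```

```text
0.02 [ 0.5294 -0.1856  0.0892] [-4.8594  0.4794 -7.4689] 0.027362761560160168 8.1667
0.0205 [ 0.5294 -0.1856  0.0894] [ -4.9712  -1.2823 -22.9385] 0.027310936209832406 8.5667
[ 0.5294 -0.1856  0.0895] [ -5.2066  -0.8494 -26.0513] 0.027230086075163137 9.7667
```

Stop reached: Fz jumped to −23 to −26 N at about 20 mm, held more than 1.2 s. Now I lower it, let go, rise and go look at the bottles.

Run:
```python
from h import *
k=[.5302,-.1857]; z0=.0696
bot.move_straight([*k,z0+.001],rate=.05); print(bot.observe()["ft_force"])
bot.move_gripper(.094); bot.sleep(.2)
bot.move_straight([*k,.25],rate=.2); print(bot.observe()["tool_pos"],bot.observe()["ft_force"]); snap("krest")
bot.move_straight([.455,.215,.29],rot(90),rate=.3); a=snap("b1")
bot.move_straight([.535,.215,.29],rate=.25); b=snap("b2")
print(bot.observe()["time_s"],bot.observe()["joints"])
cv2.imwrite("pics/b12.png",np.hstack([x["frame"][0:300,130:520] for x in(a,b)]))
```

```text
[-11.9302   1.1713  -3.3315]
[ 0.5296 -0.1856  0.2489] [-0.1869 -0.299  -0.6778]
14.8 [  1.1072  14.8731 -35.3022  97.8514   9.0458  70.1974 -36.4086]
```

View pics/b12.png

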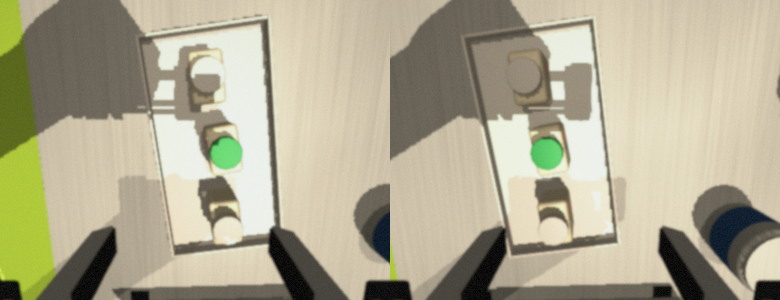

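Green cap at crop (226,153) and (547,153), i.e. frame (356,153) and (287,153); white-capped neighbours above and below it in the row. Next is an enlarged crop with a knob-rest check.

Run:
```python
from h import *
a,b,k=load("b1"),load("b2"),load("krest")
cr=lambda f,u,v:cv2.resize(f["frame"][v:v+60,u:u+50],None,fx=8,fy=8,interpolation=2)
cv2.imwrite("pics/bz.png",np.hstack([cr(a,328,118),cr(b,260,118)]))
for f,(u,v) in((a,(356,153)),(b,(287,153))):
    hsv=cv2.cvtColor(f["frame"],cv2.COLOR_BGR2HSV); m=cv2.inRange(hsv,(50,120,60),(80,255,255))
    n,l,st,ce=cv2.connectedComponentsWithStats(m); i=l[v,u]; print("cap",ce[i],st[i],world(f,*ce[i]))
# knob head top height now
K=k["intrinsics"]; p=k["R"]@np.array([.53,-.1857,.092])+k["t"]; uv=(K@p/p[2])[:2]; print("knob",uv,world(k,*uv))
```

```text
cap [355.2472 152.0583] [340 137  31  31 720] [0.4939 0.2426 0.1025]
cap [286.4146 152.6019] [272 138  30  31 726] [0.4955 0.2427 0.1031]
knob [322.5882 183.1139] [ 0.53   -0.1856  0.0925]
```

View pics/bz.png

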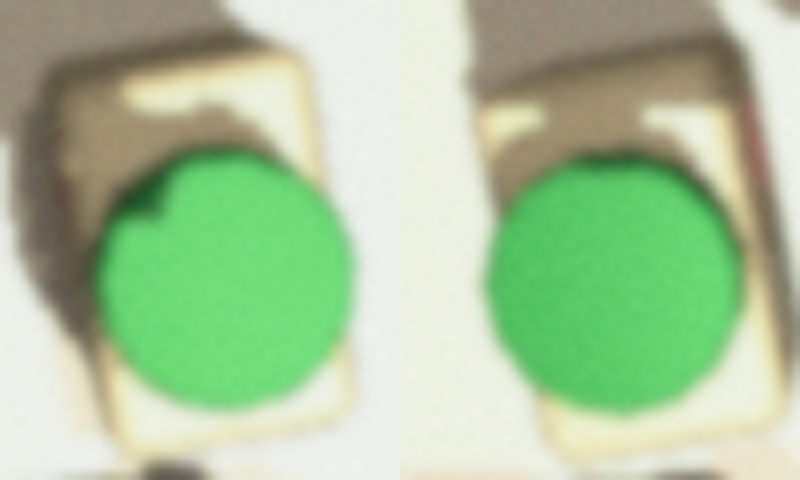

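The crop shows the body top corners: BL (122,462) and BR (352,415) on the left, BL (550,460) and BR (785,415) on the right. The body is turned by about 10°. The knob top is back at 0.0925, so it is at rest.

Run:
```python
from h import *
a,b=load("b1"),load("b2")
px=lambda o,c:(o[0]+(c[0]+.5)/8-.5,o[1]+(c[1]+.5)/8-.5)
oa,ob=(328,118),(260,118)
for n,c1,c2 in [("BL",(122,462),(150,460)),("BR",(352,415),(385,415))]:
    print(n,tri((a,b),(px(oa,c1),px(ob,c2))))
print("cap",tri((a,b),((355.25,152.06),(286.41,152.6))))
ang=lambda p,q:np.degrees(np.arctan2(q[1]-p[1],q[0]-p[0]))
for f,o,L in((a,oa,dict(BL=(122,462),BR=(352,415),R2=(318,165),L2=(98,300))),(b,ob,dict(BL=(150,460),BR=(385,415),R2=(345,140),L2=(85,130)))):
    W={k:world(f,*px(o,c),.076) for k,c in L.items()}; print({k:v[:2] for k,v in W.items()})
    print("bottom",ang(W["BL"],W["BR"])+90,"right",ang(W["BR"],W["R2"]),"left",ang(W["BL"],W["L2"]),"width",np.linalg.norm(W["BR"]-W["BL"]))
# tray edges yaw from depth-free row of caps in the top view
t=load("top"); print("row", world(t,281,230,.102),world(t,235,239,.102))
```

```text
BL (array([0.4817, 0.2109, 0.0789]), [np.float64(0.0004848521039788963), np.float64(0.0004848521039789463)])
BR (array([0.518 , 0.217 , 0.0734]), [np.float64(0.0003308097890753466), np.float64(0.0003308097890752769)])
cap (array([0.4946, 0.2416, 0.0957]), [np.float64(1.3144924533069467e-06), np.float64(1.314492453263662e-06)])
{'BL': array([0.4819, 0.2098]), 'BR': array([0.5176, 0.2172]), 'R2': array([0.5108, 0.2557]), 'L2': array([0.4778, 0.2352])}
bottom 101.77745989121573 right 99.97913920689403 left 99.21301948097825 width 0.03645006335834498
{'BL': array([0.4813, 0.2107]), 'BR': array([0.5181, 0.2179]), 'R2': array([0.5127, 0.26  ]), 'L2': array([0.4735, 0.2616])}
bottom 100.93500054080572 right 97.39481024691014 left 98.76083984301644 width 0.037508909459209566
row [0.4963 0.148  0.102 ] [0.4671 0.3152 0.102 ]
```

Run:
```python
from h import *
R=rot(99.7); p=[.4946,.2430]
bot.move_straight([*p,.17],R,rate=.25)
hit=bot.move_straight([*p,.051],rate=.1,max_force=8); s=bot.observe(); print(hit,s["tool_pos"],s["ft_force"])
bot.move_gripper(0.0); s=bot.observe(); print("grip",s["width"],s["tool_pos"],s["ft_force"])
bot.move_straight([*p,.10],rate=.06); s=bot.observe(); print("lift",s["width"],s["tool_pos"],s["ft_force"])
bot.move_straight([*p,.25],rate=.2); f=snap("held"); s=bot.observe(); print(s["width"],s["ft_force"],s["time_s"])
for q,d in (((.52,-.10),90),((.5242,-.303),87.1)): print(bot.ik([*q,.25],rot(d)))
cv2.imwrite("pics/held_c.png",cv2.resize(f["frame"][100:400,160:480],None,fx=2,fy=2,interpolation=2))
```

```text
False [0.4949 0.2432 0.0516] [-0.2021 -0.0768  1.0959]
grip 0.040006009568429673 [0.4945 0.243  0.051 ] [-0.3291 -0.0735 -1.0641]
lift 0.03957447951362283 [0.4944 0.2429 0.0997] [-0.5626 -0.5862 -2.288 ]
0.040148955881980974 [-0.3898  0.6072 -0.8311] 19.6
[ 30.1408  11.0442 -29.6823 106.6413   6.0656  63.862   -1.7631]
[ 45.214   18.2443 -26.5936  97.5032   8.8025  66.3238  13.3266]
```

View pics/held_c.png

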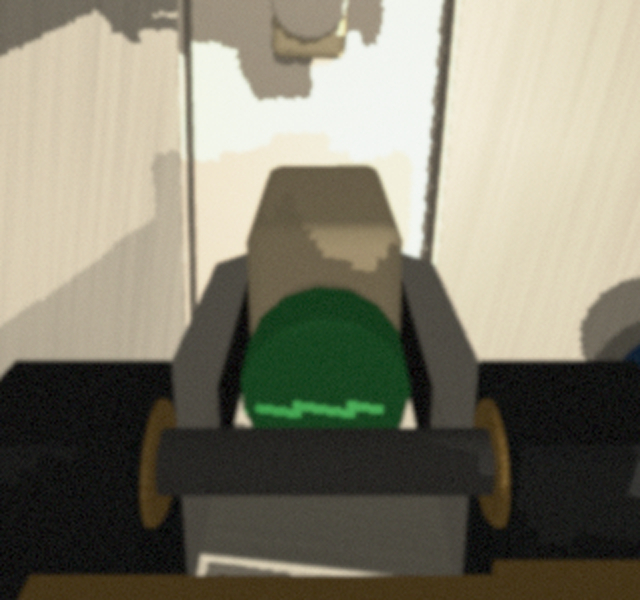

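The bottle is held square between the pads. Its +y face spans rows 167 to about 225 in the crop, with the underside edge from (272,167) to (377,167). I use depth on that face to get the in-hand offset.

```bash
cat >> h.py <<'E'
def tool(f,u,v,d=None):
    "pixel -> tool coords using depth"
    zz=f["z_map"][int(round(v)),int(round(u))] if d is None else d
    return (np.array(f["tool_from_camera"])@np.r_[np.linalg.inv(f["intrinsics"])@[u,v,1]*zz,1])[:3]
E
python3 - <<'E'
from h import *
f=load("held")
u=322
for v in range(178,226,2): print(v,f["frame"][v,u],tool(f,u,v))
print("along row 195"); print(np.array([tool(f,u,195) for u in range(292,352,6)]))
E
```

```text
178 [218 237 242] [-0.0147  0.0008  0.2451]
180 [217 237 242] [-0.0173  0.0008  0.2446]
182 [174 204 211] [-0.0201  0.0008  0.2446]
184 [ 80 100 113] [0.0279 0.0007 0.037 ]
186 [ 70  91 100] [0.028  0.0007 0.031 ]
188 [ 73  94 103] [0.0278 0.0007 0.0266]
190 [ 72  92 103] [0.0278 0.0007 0.0216]
192 [ 71  91 103] [0.0281 0.0007 0.0156]
194 [ 71  92 101] [0.0279 0.0007 0.0116]
196 [ 70  93 102] [0.0278 0.0007 0.0075]
198 [ 70  90 100] [0.0276 0.0007 0.0041]
200 [ 69  92 103] [ 0.0279  0.0007 -0.001 ]
202 [ 75  94 107] [ 0.0278  0.0007 -0.0044]
204 [ 72  94 102] [ 0.0279  0.0007 -0.0083]
206 [ 69  94 102] [ 0.0279  0.0007 -0.0119]
208 [ 74  97 106] [ 0.0279  0.0007 -0.0154]
210 [ 71  95 105] [ 0.028   0.0007 -0.0191]
212 [ 80 106 118] [ 0.0276  0.0007 -0.021 ]
214 [ 90 118 130] [ 0.0268  0.0007 -0.0219]
216 [102 132 147] [ 0.0266  0.0007 -0.0242]
218 [106 136 150] [ 0.0256  0.0007 -0.0244]
220 [106 137 154] [ 0.025   0.0007 -0.0256]
222 [108 141 154] [ 0.0238  0.0007 -0.0251]
224 [104 137 154] [ 0.0225  0.0007 -0.0246]
along row 195
[[ 0.0261 -0.0179  0.016 ]
 [ 0.0276 -0.0138  0.0106]
 [ 0.0279 -0.0101  0.0093]
 [ 0.0278 -0.0065  0.01  ]
 [ 0.0277 -0.0029  0.0101]
 [ 0.0277  0.0007  0.0103]
 [ 0.028   0.0043  0.0091]
 [ 0.028   0.0079  0.0092]
 [ 0.0281  0.0114  0.0089]
 [ 0.028   0.015   0.0092]]
```

In hand, the bottle's body top sits at tool z −0.025 and its face is vertical. The bottle centre is about 2 mm towards tool −x. I carry it over the guard at height, hover over the window and compare directly in the wrist image.

Run:
```python
from h import *
R=rot(87.1)
bot.move_straight([.5243,-.3009,.25],R,rate=.2)
bot.move_straight([.5243,-.3009,.125],rate=.08); bot.sleep(.3)
f=snap("hov"); s=bot.observe(); print(s["tool_pos"],s["ft_force"],s["width"],s["time_s"])
np.save("hovpos.npy",s["tool_pos"])
cv2.imwrite("pics/hov_c.png",cv2.resize(f["frame"][110:260,222:422],None,fx=4,fy=4,interpolation=2))
```

```text
[ 0.5243 -0.3009  0.1251] [-0.2612  0.737  -1.599 ] 0.03991061613315346 24.5333
```

View pics/hov_c.png

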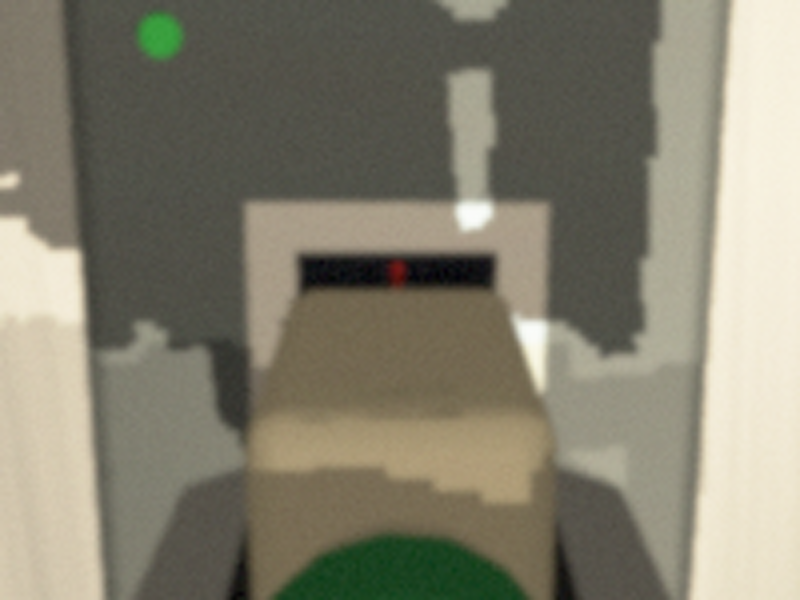

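The crop shows the surround top edge at row 202 (columns 244 to 551), the glass edge at row 255 (299 to 495), and the bottle's underside edge at row 291 (about 306 to 491), all parallel. Next I convert these to tool coordinates.

Run:
```python
from h import *
f=load("hov"); T=np.array(f["tool_from_camera"]); zc=np.load("hovpos.npy")[2]
px=lambda c:(222+(c[0]+.5)/4-.5,110+(c[1]+.5)/4-.5)
def onz(c,z):
    d=T[:3,:3]@np.linalg.inv(f["intrinsics"])@[*px(c),1]; o=T[:3,3]; return o+d*(z-o[2])/d[2]
W=zc-.05
print("glass edge", [onz(c,W) for c in((299,255),(495,255))])
print("surround", [onz(c,W) for c in((244,202),(551,202))], "side", [onz(c,W) for c in((243,330),(549,300))])
print("bottle bottom", [onz(c,.047) for c in((306,291),(491,291))])
print("bottle top edge sides",[onz(c,-.022) for c in((249,470),(553,470))])
for c in((398,235),(600,250),(180,250),(398,310),(398,340),(398,370),(340,350),(460,350)): print(c,tool(f,*px(c)))
b=[tool(f,*px((398,r))) for r in range(300,380,4)]; b=np.array(b); print("face fit x=a+b z",np.polyfit(b[:,2],b[:,0],1))
r=np.array([tool(f,*px((c,350))) for c in range(310,490,6)]); print("face yaw deg",np.degrees(np.polyfit(r[:,1],r[:,0],1)[0]))
```

```text
glass edge [array([ 0.0275, -0.0197,  0.0751]), array([0.0275, 0.0195, 0.0751])]
surround [array([ 0.0382, -0.0304,  0.0751]), array([0.0382, 0.0303, 0.0751])] side [array([ 0.012 , -0.0314,  0.0751]), array([0.0183, 0.0306, 0.0751])]
bottle bottom [array([ 0.0268, -0.0163,  0.047 ]), array([0.0269, 0.0167, 0.047 ])]
bottle top edge sides [array([ 0.02  , -0.0186, -0.022 ]), array([ 0.02 ,  0.02 , -0.022])]
(398, 235) [0.0316 0.0001 0.0748]
(600, 250) [0.0284 0.0406 0.076 ]
(180, 250) [ 0.0285 -0.0435  0.0753]
(398, 310) [0.028  0.0002 0.0288]
(398, 340) [0.0284 0.0002 0.0091]
(398, 370) [ 0.028   0.0003 -0.0049]
(340, 350) [ 0.0277 -0.0083  0.0062]
(460, 350) [0.0279 0.0093 0.0055]
face fit x=a+b z [0.0059 0.0283]
face yaw deg 2.2953427592242592
```

Window centre is at tool x ≈ −2.1 mm and the bottle at −2.0 mm; sideways they agree within 0.5 mm, with edges parallel. I lower to the reading height and check from the scene camera.

Run:
```python
from h import *
bot.move_straight([.5244,-.3009,.1115],rate=.03,max_force=6); bot.sleep(.6)
f=snap("fin"); g=grab_frame("scene"); t=grab_frame("top"); s=bot.observe(); print(s["tool_pos"],s["ft_force"],s["width"],s["time_s"],np.abs(s["qvel"]).max())
px=lambda c:(222+(c[0]+.5)/4-.5,110+(c[1]+.5)/4-.5)
# underside height over reader from scene: project expected bottle corners for underside .0645
R=rot(87.1); pts=[]
ov=cv2.resize(g["frame"][195:295,160:285],None,fx=4,fy=4,interpolation=2)
for z,col in((.0645,(0,0,255)),(.05,(255,0,0))):
    Q=[]
    for sx,sy in((1,1),(1,-1),(-1,-1),(-1,1)):
        X=np.array([.5242,-.303,z])+R[:,0]*sy*.03+np.array([R[0,1],R[1,1],0])*sx*.02
        p=g["R"]@X+g["t"]; q=g["intrinsics"]@p/p[2]; Q.append(((q[:2]-[160,195]+.5)*4-.5))
    cv2.polylines(ov,[np.round(Q).astype(int)],True,col,1)
w=cv2.resize(f["frame"][130:260,240:404],None,fx=2,fy=2,interpolation=2)
w=cv2.copyMakeBorder(w,0,max(0,400-w.shape[0]),0,0,0); 
full=cv2.resize(g["frame"],(320,200)); tt=cv2.resize(t["frame"][100:300,110:510],(400,200))
row=np.hstack([full,tt,np.zeros((200,80,3),np.uint8)])
cv2.imwrite("pics/fin.png",np.vstack([np.hstack([ov,w[:400,:300]]),row]))
```

```text
[ 0.5244 -0.3009  0.1115] [ 0.2389  0.9499 -1.054 ] 0.03976207006641219 25.8833 0.11316446062857333
```

View pics/fin.png

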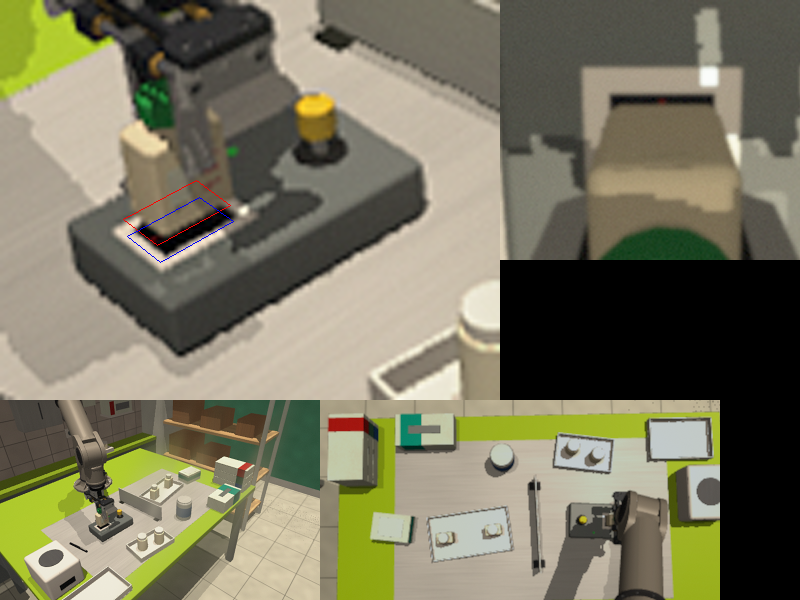

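The final picture shows the bottle hovering over the window, with the wrist inset centred and edges parallel. The knob is down, both white-capped bottles, the tin, carton and pen are in place, and the guard is untouched. I hand it in.

Run:
```python
from h import *
bot.sleep(.5); f=load("fin")
px=lambda c:(240+(c[0]+.5)/2-.5,130+(c[1]+.5)/2-.5)
b=np.array([tool(f,*px((c,140))) for c in range(120,205,6)]); s=bot.observe()
print("face x med",np.median(b[:,0]),"surround",tool(f,*px((160,75))),"top",[tool(f,*px((c,50)))[2] for c in(120,160)],s["tool_pos"],s["ft_force"],s["time_s"])
bot.close_job()
```

```text
face x med 0.028233146186852055 surround [ 0.0352 -0.0009  0.0609] top [np.float64(0.06179947123198323), np.float64(0.06172203123826142)] [ 0.5244 -0.3009  0.1115] [ 0.141  -0.5377 -1.561 ] 26.3833
the job is handed in; nothing more can be done
```

The job is done as asked and was handed in at 26.4 s, with the gripper still holding the green-capped bottle over the reading window.

- **Knob:** I pulled it up to its stop, where the pull jumped to about 23–26 N at roughly 20 mm, and held it for over 1.2 s. The first pull tripped its force limit just short of the stop (about 19.5 mm), probably on a sideways force. So I pulled it on to the stop before holding. I then lowered and released it, and its top measured back at the rest height (0.0925 m).
- **Bottle:** I gripped the middle bottle (40 mm finger opening) and carried it over the guard with its underside about 20 cm above the table, against the plate's 10 cm.
- **Final pose:**
  - **Centring:** the wrist camera put the bottle within about 0.5 mm of the window centre, upright, with its edges parallel to the window's.
  - **Height:** the underside is about 14.5 mm above the window, worked out from the grip height and checked against the top of the bottle's body. One wrist-camera reading of the lower edge would make it up to 19 mm, still inside the limit.
- **Other things:** in the last pictures the other bottles, tin, carton, pen and guard were all in place.

**Checks that disagreed:**
- A depth fit across the bottle's face gave a 2.3° twist, while the image edges looked parallel. I trusted the edges.
- The scene camera's overlay of the window was about 3 mm off. With that offset allowed for, the bottle's position agreed with the other checks.

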